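Change over the thread stand

TASK

Change over the thread stand on this embroidery desk: take the knobbed lid off the blue canister and set it down flat in the middle of the round cork mat, clear every empty cardboard core off the spindles into the canister, and fit each full thread spool that stands loose on the desk (not the stock in the wooden box) upright over a spindle of its own, right down onto the stand's base. Once all the cores are inside, put the lid back on the canister so that it sits level and closed, and leave the other things on the desk where they are.

Things in the scene. Friction and masses are not known exactly. Their poses are not given: they have to be found in the camera images.
- stand: thread stand, fixed: dark wood base 100 (its x) x 280 (its y) x 20 mm high with three upright steel spindles, 10 mm in diameter with rounded tips that reach 62 mm above the base top (82 mm above the desk), in a row along its y axis at y = -90, 0 and +90 mm. Origin under the centre of the base, at desk height. At the start two or three spindles carry a core.
- canister: blue stoneware canister, fixed, open at the top under its lid: 140 mm outside diameter, 130 mm inside, rim 120 mm above the desk, inner floor at 6 mm. Origin under its centre, at desk height.
- lid: loose round blue lid, 250 g: plate 148 mm in diameter and 8 mm thick, under it a plug 112 mm in diameter and 6 mm deep that goes in the mouth, on top a wooden knob 26 mm in diameter and 34 mm high. Origin at the centre of the plug's underside: plate top at 14 mm, knob top at 48 mm. Seated on the canister the origin is 114 mm above the desk; lying on the mat, 3 mm.
- mat: round cork mat, fixed, 170 mm in diameter, 3 mm thick, with nothing on it: the place for the lid while the canister is open. Origin under its centre.
- core1: empty cardboard core (None if absent): plain tube 28 mm in outside diameter, 46 mm high, hole 17 mm through it, 15 g; stands over a spindle, its lower end on the stand's base. Origin at the centre of its lower end, z along its axis.
- core2: empty cardboard core (None if absent): plain tube 28 mm in outside diameter, 46 mm high, hole 17 mm through it, 15 g; stands over a spindle, its lower end on the stand's base. Origin at the centre of its lower end, z along its axis.
- core3: empty cardboard core (None if absent): plain tube 28 mm in outside diameter, 46 mm high, hole 17 mm through it, 15 g; stands over a spindle, its lower end on the stand's base. Origin at the centre of its lower end, z along its axis.
- spool1: full spool of teal thread with white end flanges (None if absent): 56 mm in diameter, 46 mm high, hole 17 mm through it, about 90 g; stands upright on the desk. Origin at the centre of its lower end, z along its axis. Any spool may go on any spindle; fully mounted its origin is 20 mm above the desk.
- spool2: full spool of mustard yellow thread with white end flanges (None if absent): 56 mm in diameter, 46 mm high, hole 17 mm through it, about 90 g; stands upright on the desk. Origin at the centre of its lower end, z along its axis. Any spool may go on any spindle; fully mounted its origin is 20 mm above the desk.
- spool3: full spool of brick red thread with white end flanges (None if absent): 56 mm in diameter, 46 mm high, hole 17 mm through it, about 90 g; stands upright on the desk. Origin at the centre of its lower end, z along its axis. Any spool may go on any spindle; fully mounted its origin is 20 mm above the desk.
- spindle1 (a point): foot of spindle 1 on its axis, level with the top of the stand's base (20 mm above the desk); the spindle rises 62 mm from here.
- spindle2 (a point): foot of spindle 2 on its axis, level with the top of the stand's base (20 mm above the desk); the spindle rises 62 mm from here.
- spindle3 (a point): foot of spindle 3 on its axis, level with the top of the stand's base (20 mm above the desk); the spindle rises 62 mm from here.
- mug: bystander: white mug, 80 mm in diameter, 95 mm high. Origin under its centre; leave it alone.
- jar: bystander: amber glass button jar with brass cap, 60 mm in diameter, 70 mm high. Origin under its centre; leave it alone.
- tape: bystander: yellow tape measure, 52 mm in diameter, 16 mm high. Origin under its centre; leave it alone.
- scissors: bystander: scissors with orange loops, about 190 mm long, lying flat. Origin under its centre; leave it alone.
- tin: bystander: copper-coloured needle tin, 60 x 80 x 25 mm. Origin under its centre; leave it alone.
Not all that is in view belongs to the job. Of the things that look like the mat, take the one that is farthest to the robot's right at the start.

How it is judged:
On the way, in this order (a step that is already met when the one before it is completed fails the run):
1. the lid lies flat on the cork mat, let go (horizontal distance between lid and mat below 0.06 m and height (world z) of lid below 0.008 m and angle between lid's own z axis and vertical below 0.06 rad and contact force between lid and the fingers below 0.1 N), for 0.2 s.
2. every empty core is in the canister (horizontal distance between each of core1, core2, core3 and canister below 0.068 m and height (world z) of each of core1, core2, core3 below 0.1 m and linear speed of each of core1, core2, core3 below 0.05 m/s), for 0.2 s.
At the end, for the whole second after the job is handed in: All cores in the canister (below 100 mm); each spool over a spindle (within 6 mm, lower end within 5 mm of the base top, tilt under 0.12 rad); lid level on the canister (within 15 mm of centre, origin 110 to 118 mm high, tilt under 0.04 rad); all released and at rest (all of step 2 and (horizontal distance between spool1 and spindle1 below 0.006 m or horizontal distance between spool1 and spindle2 below 0.006 m or horizontal distance between spool1 and spindle3 below 0.006 m) and height (world z) of spool1 between 0.015 and 0.025 m and angle between each of spool1, spool2, spool3's own z axis and vertical below 0.12 rad and linear speed of each of spool1, spool2, spool3, lid below 0.03 m/s and (horizontal distance between spool2 and spindle1 below 0.006 m or horizontal distance between spool2 and spindle2 below 0.006 m or horizontal distance between spool2 and spindle3 below 0.006 m) and height (world z) of spool2 between 0.015 and 0.025 m and (horizontal distance between spool3 and spindle1 below 0.006 m or horizontal distance between spool3 and spindle2 below 0.006 m or horizontal distance between spool3 and spindle3 below 0.006 m) and height (world z) of spool3 between 0.015 and 0.025 m and horizontal distance between lid and canister below 0.015 m and height (world z) of lid between 0.11 and 0.118 m and angle between lid's own z axis and vertical below 0.04 rad); the robot touches nothing.
It fails at once if a bystander (mug, jar, tape measure, scissors, tin) is moved by more than 40 mm (distance of any of mug, jar, tape, scissors, tin from where it was at the start of the episode above 0.04 m).
Of core1, core2, core3 only 2 to 3 are there at a start; the rules pass over those that are not, and their reading is None.
Of spool1, spool2, spool3 only 2 to 3 are there at a start; the rules pass over those that are not, and their reading is None.
At some moment in a run one of spool1, spool2, spool3 may be knocked a few centimetres aside while the robot is not near it.
It also fails if it takes over 210 s, if anything falls off the work surface, if the arm or the gripper's body presses on something with over 40 N, if the wrist force passes 120 N, or if a joint passes its speed limit or range.

ROBOT

A 6-joint arm with a two-finger parallel gripper is mounted at the origin on the work surface. World frame = base frame: x ahead of the robot, y to its left, z up, the work surface at z = 0. Lengths are in m, angles in rad, forces in N, time in s.
With the tool pointing down it reaches from about 0.25 to 0.725 m from the base axis. Payload 4 kg.
Tool frame: the origin (TCP) lies midway between the tips of the shut fingers; the grasp point (between the pads) lies 19 mm behind it (bot.grip_depth is the distance from the TCP to the grasp point, in m); z points along the fingers, y is the line along which they close (so a half turn about z gives the same grasp; the last joint's range is limited). The gripper opens to 85 mm and grips with 20 to 120 N. Pads are 22 mm wide; open, the fingers measure 114 mm over their backs; the gripper's body (76 mm by 85 mm) begins 54 mm behind the grasp point. The pads swing forward as they close: fully open they stand 13 mm farther back than shut.
Start: joints at [1.161, 0.241, 0.005, 1.335, 0, 1.571], TCP at [0.199, 0.459, 0.231] pointing down, gripper open.
Joint ranges: [-2.72, 2.72], [-1.05, 1.87], [-1.09, 1.28], [-1.99, 2.15], [-1.42, 1.44], [-3.14, 3.14]. Speed limits (rad/s): [2.79, 2.79, 3.14, 3.14, 3.14, 3.14].

INTERFACE

Orientations are given as a unit quaternion [x, y, z, w].
In Python, from workcell import bot gives the robot as it stands.
- The arm moves only by the shell command python3 -m creep 'ROWS'. ROWS is JSON, one flat list of numbers, 5 for each row, row after row: the shift along the world's x, y, z in m, then the turn about the world's z in rad, then the finger opening in m, from 0 to 0.0854. In form: [x, y, z, twist, claw, x, y, z, twist, claw, ...]. A call has 1 to 10 rows; each row is the pose to reach, as a shift and turn from the pose commanded when the call began; what a row does not reach only later rows make up. A row lasts 1/12 s, in which the tool goes at most 41.7 mm and 7.16 degrees, less where a joint would pass 70% of its speed; a pose out of reach is approached as far as the arm can. A call with a gripper value outside its range is refused whole. The fingers move at their own pace and stop on an object; the grip force is fixed at half the most. Time passes only in rows, so rows that repeat a pose let the fingers close. It gives the time, the measured TCP pose, the force, the opening and the grip force at its end, in the units of the state.
- bot.get_obs(): the state, without advancing time (a new reading comes with each control period).
- bot.camera(name): name is "scene" or "top" or "wrist"; returns a dict with "pixels" (420x560x3 uint8, red, green, blue), "camera_matrix" (3x3 intrinsics, pixels), "dist_coeffs" ([k1, k2, p1, p2, k3] as OpenCV has them; the pictures are not rectified), "extrinsics" (4x4, takes a point from world to camera coordinates); the wrist camera has in their place "T_tool_cam" (4x4, takes a point from camera to tool coordinates, whose origin is the TCP and whose axes are the flange's). Camera axes: x right, y down, z forward; pixel columns grow to the right and rows downward; lengths in m; the calibration is good to about 2 mm. A picture is of the moment at which its call begins: read the wrist's pose just before it. There is no depth.
- bot.job_done(): hands the job in; it is judged then, once.
Trained networks look in the newest picture that a camera, given by its name, has taken for a name from the list of things; names that differ only in an ending like _2 or _b are one class to them, and where a whole thing is asked for, a point or a joint stands for the part that bears it (a point fixed in the world has none). Each returns a list of dicts, best first, with "score" (0 to 1); they miss things now and then, are a little off and sometimes report something else, mostly with a low value. They report only what shows in the picture. A call takes as long as a camera call. They do not tell look-alikes from the thing itself.
- bot.look_for(camera, thing): "centre" ([column, row] as shares, 0 to 1, of the picture: columns of its width, rows of its height, amid what is visible of it).
- bot.place_of(camera, thing): "centre" ([column, row] as shares, 0 to 1, of the picture: columns of its width, rows of its height: a listed point, or the origin of a listed thing).
The state is a dict: "clock": time; "joint_pos": joint angles; "joint_vel": joint speeds; "tau": joint torques, N m; "eef_pos": TCP position; "tool_rot": TCP orientation; "ft_force": force on the tool from outside, world axes, zero at the start; "ft_torque": the same for the moment, N m; "grip_width": finger opening in m; "grasp_force": force on a finger pad.
Only numpy, scipy, OpenCV 4.12 (cv2) and the standard library are available. Lean on these libraries where they do the work, as an engineer would, in place of code of your own. Each camera call takes 0.05 s, during which the arm holds its last target. There are 200 camera calls.

## Working session

There is one attempt and no reset: what is moved stays moved. The work goes in short steps, Python scripts to look and compute and a shell command to move; the robot and the scene stay as the last step left them, time stands still between calls to the robot, and variables do not carry over. Pictures are saved under pics/ and viewed, at most 18 in all, crops included, and the job is handed in when it is done.

```bash
mkdir -p pics; ls; cat > h.py <<'E'
import numpy as np, cv2
from workcell import bot
from scipy.spatial.transform import Rotation as R
def cam(n):
    o=bot.get_obs(); c=bot.camera(n)
    if n=="wrist":
        T=np.eye(4);T[:3,:3]=R.from_quat(o["tool_rot"]).as_matrix();T[:3,3]=o["eef_pos"]
        c["W"]=T@np.array(c["T_tool_cam"])
    else: c["W"]=np.linalg.inv(np.array(c["extrinsics"]))
    return c
def ray(c,uv,z):
    p=np.array(uv,float)
    if p.max()<=1: p=p*[560,420]
    d=cv2.undistortPoints(p.reshape(1,1,2),np.array(c["camera_matrix"]),np.array(c["dist_coeffs"]))[0,0]
    v=c["W"][:3,:3]@[d[0],d[1],1]; o=c["W"][:3,3]
    return o+v*(z-o[2])/v[2]
def save(c,n): cv2.imwrite(f"pics/{n}.png",cv2.cvtColor(c["pixels"],cv2.COLOR_RGB2BGR))
E
cat > a.py <<'E'
from h import *
Z=dict(stand=0,canister=0,lid=.114,mat=0,core1=.02,spool1=0,spool2=0,spool3=0,spindle1=.02,spindle2=.02,spindle3=.02,mug=0,jar=0,tape=0,scissors=0,tin=0)
for n in("top","scene"):
    c=cam(n);save(c,n+"0");print(n,c["W"][:3,3].round(3))
    for t,z in Z.items():
        print(t,[(round(r["score"],2),(np.array(r["centre"])*[560,420]).round().tolist(),ray(c,r["centre"],z)[:2].round(3).tolist()) for r in bot.place_of(n,t)[:5]])
o=bot.get_obs();print(o["clock"],o["eef_pos"],o["tool_rot"],o["grip_width"],o["ft_force"])
E
python3 a.py
```

```text
pics
top [ 0.349 -0.041  1.435]
stand [(0.75, [278.0, 174.0], [0.632, -0.031])]
canister [(0.63, [177.0, 220.0], [0.485, 0.292]), (0.35, [277.0, 171.0], [0.644, -0.027])]
lid [(0.58, [167.0, 217.0], [0.484, 0.296])]
mat [(0.81, [243.0, 236.0], [0.433, 0.081]), (0.7, [130.0, 285.0], [0.276, 0.442]), (0.69, [192.0, 294.0], [0.25, 0.242])]
core1 [(0.61, [250.0, 171.0], [0.638, 0.057]), (0.48, [307.0, 176.0], [0.62, -0.125]), (0.39, [278.0, 171.0], [0.637, -0.031])]
spool1 [(0.65, [395.0, 217.0], [0.492, -0.408]), (0.63, [371.0, 152.0], [0.706, -0.334]), (0.59, [344.0, 223.0], [0.472, -0.242])]
spool2 [(0.65, [395.0, 217.0], [0.492, -0.408]), (0.63, [371.0, 152.0], [0.706, -0.334]), (0.59, [344.0, 223.0], [0.472, -0.242])]
spool3 [(0.65, [395.0, 217.0], [0.492, -0.408]), (0.63, [371.0, 152.0], [0.706, -0.334]), (0.59, [344.0, 223.0], [0.472, -0.242])]
spindle1 [(0.91, [308.0, 171.0], [0.638, -0.127]), (0.9, [248.0, 172.0], [0.637, 0.063]), (0.64, [275.0, 171.0], [0.637, -0.022])]
spindle2 [(0.91, [308.0, 171.0], [0.638, -0.127]), (0.9, [248.0, 172.0], [0.637, 0.063]), (0.64, [275.0, 171.
[... 1358 characters left out ...]
0.034]), (0.6, [215.0, 240.0], [0.623, -0.128])]
spindle2 [(0.66, [258.0, 279.0], [0.637, 0.06]), (0.65, [235.0, 259.0], [0.632, -0.034]), (0.6, [215.0, 240.0], [0.623, -0.128])]
spindle3 [(0.66, [258.0, 279.0], [0.637, 0.06]), (0.65, [235.0, 259.0], [0.632, -0.034]), (0.6, [215.0, 240.0], [0.623, -0.128])]
mug []
jar [(0.89, [150.0, 221.0], [0.694, -0.349])]
tape [(0.68, [260.0, 182.0], [0.331, -0.26]), (0.33, [214.0, 244.0], [0.622, -0.138])]
scissors [(0.9, [140.0, 187.0], [0.624, -0.514])]
tin [(0.9, [287.0, 337.0], [0.699, 0.225])]
1.7 [0.19921644 0.45860668 0.23131242] [2.03467688e-01 9.79081661e-01 7.98727391e-06 2.89821902e-06] 0.0848473796146408 [-0.11795801 -0.04339376 -0.1752256 ]
```

View pics/top0.png

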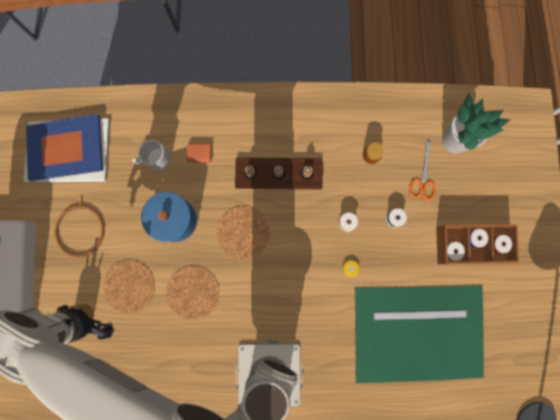

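View pics/scene0.png

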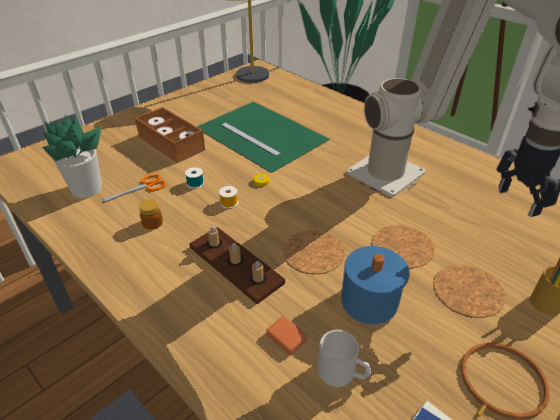

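The top view shows the three cores on the stand at (250/278/308, 172), the lidded canister at (167, 217) and three mats. The rightmost mat is at (243, 232). The loose spools are teal (397, 217) and mustard (348, 221), with no red one loose. Stock is in the box at (480, 243). The scene view agrees. I'll go above the lid first.

```bash
python3 -m creep '[0.1,-0.058,0.07,0,0.085, 0.285,-0.164,0.07,0,0.085,0.285,-0.164,0.07,0,0.085,0.285,-0.164,0.07,0,0.085,0.285,-0.164,0.07,0,0.085,0.285,-0.164,0.07,0,0.085,0.285,-0.164,0.07,0,0.085,0.285,-0.164,0.07,0,0.085,0.285,-0.164,0.07,0,0.085,0.285,-0.164,0.07,0,0.085]'
cat > w.py <<'E'
import sys
from h import *
# usage: w.py picname thing z [thing z ...]
c=cam("wrist"); save(c,sys.argv[1]); o=bot.get_obs()
print("tcp",np.round(o["eef_pos"],4),"t",o["clock"],"w",o["grip_width"],"cam",c["W"][:3,3].round(3))
for t,z in zip(sys.argv[2::2],sys.argv[3::2]):
  for f in (bot.place_of,bot.look_for):
    print(t,f.__name__,[(round(r["score"],2),(np.array(r["centre"])*[560,420]).round().tolist(),ray(c,r["centre"],float(z))[:2].round(4).tolist()) for r in f("wrist",t)[:4]])
E
python3 w.py w1 lid .114 canister 0 mat 0 core1 .02 spindle1 .02
```

```text
clock: 2.53
eef_pos: [0.4865, 0.2929, 0.3011]
tool_rot: [0.206, 0.979, 0.0, 0.0]
ft_force: [-0.2, 0.4, -0.7]
grip_width: 0.085
grasp_force: 0.0
tcp [0.4848 0.2939 0.3008] t 2.5833 w 0.08506251898369219 cam [0.428 0.321 0.443]
lid call [(0.55, [279.0, 194.0], [0.4883, 0.2995])]
lid call [(0.64, [281.0, 190.0], [0.4854, 0.3027]), (0.51, [180.0, 347.0], [0.5978, 0.1363])]
canister call []
canister call [(0.21, [109.0, 210.0], [0.44, 0.0821])]
mat call [(0.81, [111.0, 213.0], [0.4439, 0.0827]), (0.59, [149.0, 13.0], [0.2573, 0.241])]
mat call [(0.81, [327.0, 11.0], [0.3376, 0.4263]), (0.79, [111.0, 211.0], [0.442, 0.0838]), (0.69, [150.0, 36.0], [0.2791, 0.2304])]
core1 call [(0.57, [163.0, 344.0], [0.6338, 0.0643])]
core1 call [(0.93, [163.0, 351.0], [0.6427, 0.0583])]
spindle1 call [(0.73, [160.0, 346.0], [0.6343, 0.0586])]
spindle1 call [(0.79, [179.0, 348.0], [0.6484, 0.081])]
```

View pics/w1.png

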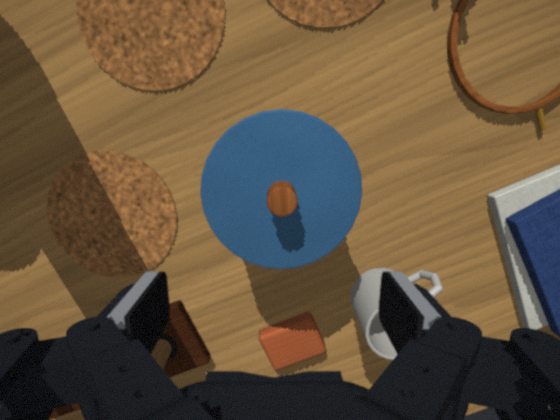

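The wrist view shows the lid disc centred at about (281, 189), the knob top at about (282, 198), and the target mat at (112, 213).

```bash
cat > b.py <<'E'
from h import *
c=cam("wrist");im=c["pixels"].astype(int)
b=((im[...,2]>im[...,0]+40)&(im[...,2]>80)).astype(np.uint8)
n,l,s,ce=cv2.connectedComponentsWithStats(b)
# pick blob nearest (281,189)
k=min(range(1,n),key=lambda i:np.hypot(*(ce[i]-[281,189]))-s[i,4]*.001)
h=cv2.convexHull(np.argwhere(l==k)[:,::-1].astype(np.int32))
e=cv2.fitEllipse(h);print(e);print("lid plate",ray(c,e[0],.126))
print("knob",ray(c,(282,198),.162), "mat",ray(c,(112,213),.003))
P=np.array([ray(c,p[0],.128)[:2] for p in h]);print("span",np.ptp(P,0),(P.max(0)+P.min(0))/2)
o=bot.get_obs();print(o["eef_pos"])
E
python3 b.py
```

```text
((279.9440612792969, 192.28018188476562), (157.04925537109375, 159.01626586914062), 80.32109069824219)
lid plate [0.48197229 0.30402088 0.126     ]
knob [0.48045369 0.30579878 0.162     ] mat [0.44293325 0.08743871 0.003     ]
span [0.14454142 0.14428065] [0.48536141 0.30261382]
[0.48384391 0.29498716 0.30146457]
```

```bash
python3 - <<'E'
from h import *
for n in("top","scene"):
    c=cam(n);im=c["pixels"].astype(int)
    for t,z in(("lid",.114),("canister",0),("mat",.0)):
        print(n,t,[(round(r["score"],2),ray(c,r["centre"],z)[:2].round(4).tolist()) for r in bot.place_of(n,t)[:3]])
    if n=="top": print("knob",ray(c,(163.5,216),.162),"mat",ray(c,(243,231.5),.003)); save(c,"top1")
o=bot.get_obs();print(o["eef_pos"])
E
```

```text
top lid [(0.94, [0.4861, 0.3014])]
top canister [(0.62, [0.4835, 0.3033]), (0.4, [0.6226, 0.0644])]
top mat [(0.66, [0.4396, 0.0841]), (0.6, [0.262, 0.2375])]
knob [0.48138225 0.29470239 0.162     ] mat [0.44727921 0.08003967 0.003     ]
scene lid [(0.88, [0.4854, 0.3048])]
scene canister [(0.71, [0.4838, 0.2985])]
scene mat [(0.98, [0.4363, 0.0958]), (0.66, [0.2488, 0.234])]
[0.48425979 0.29452926 0.30126449]
```

```bash
python3 -m creep '[0,0.0065,-0.04,0,0.085, 0,0.0065,-0.08,0,0.085, 0,0.0065,-0.115,0,0.085,0,0.0065,-0.145,0,0.085,0,0.0065,-0.165,0,0.085,0,0.0065,-0.165,0,0.085,0,0.0065,-0.165,0,0.01,0,0.0065,-0.165,0,0.01,0,0.0065,-0.165,0,0.01,0,0.0065,-0.165,0,0.01]'
python3 -m creep '[0,0,0,0,0.01,0,0,0,0,0.01,0,0,0,0,0.01,0,0,0,0,0.01]'
```

```text
clock: 4.37
eef_pos: [0.4855, 0.3019, 0.1385]
tool_rot: [0.204, 0.979, 0.001, 0.001]
ft_force: [-0.0, 0.2, -0.2]
grip_width: 0.0381
grasp_force: 0.0
clock: 4.7
eef_pos: [0.4852, 0.3017, 0.1383]
tool_rot: [0.203, 0.979, 0.001, 0.001]
ft_force: [-0.5, -0.1, 6.0]
grip_width: 0.0242
grasp_force: 59.0
```

```bash
python3 -m creep '[0,0,0.02,0,0.01,0,0,0.04,0,0.01,-0.003,-0.015,0.06,0,0.01,-0.008,-0.04,0.07,0,0.01,-0.013,-0.07,0.07,0,0.01,-0.02,-0.1,0.07,0,0.01,-0.026,-0.13,0.07,0,0.01,-0.032,-0.16,0.07,0,0.01,-0.037,-0.19,0.07,0,0.01,-0.042,-0.217,0.07,0,0.01]'
python3 -m creep '[0,0,-0.02,0,0.01,0,0,-0.045,0,0.01,0,0,-0.07,0,0.01,0,0,-0.095,0,0.01,0,0,-0.12,0,0.01,0,0,-0.14,0,0.01,0,0,-0.155,0,0.01,0,0,-0.165,0,0.01,0,0,-0.17,0,0.01,0,0,-0.17,0,0.01]'; python3 w.py w2 lid .02 mat 0
```

```text
clock: 5.53
eef_pos: [0.4412, 0.0825, 0.2062]
tool_rot: [0.204, 0.979, -0.0, -0.0]
ft_force: [0.8, 0.1, -2.2]
grip_width: 0.0245
grasp_force: 59.5
clock: 6.37
eef_pos: [0.4411, 0.0839, 0.0352]
tool_rot: [0.203, 0.979, -0.001, -0.001]
ft_force: [0.3, 0.6, -2.0]
grip_width: 0.0245
grasp_force: 59.7
tcp [0.4418 0.0841 0.0361] t 6.4167 w 0.024304750235298555 cam [0.382 0.111 0.177]
lid call [(0.96, [270.0, 260.0], [0.4382, 0.0849])]
lid call [(0.68, [271.0, 222.0], [0.4218, 0.093])]
mat call []
mat call [(0.79, [244.0, 106.0], [0.3686, 0.1015])]
```

View pics/w2.png

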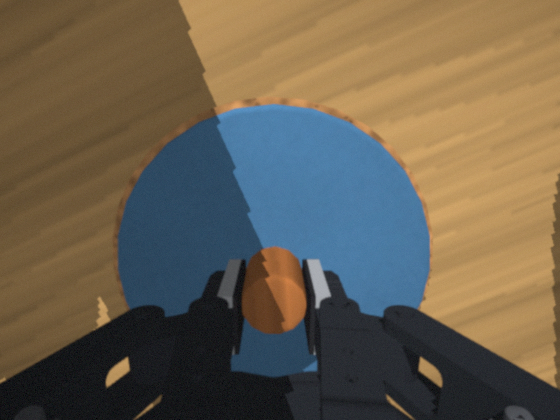

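The lid hangs well centred over the mat, with an even cork rim showing around it. It is still about 8 mm up, so I'll lower and release.

```bash
python3 -m creep '[0,0,-0.004,0,0.01,0,0,-0.008,0,0.01,0,0,-0.009,0,0.01,0,0,-0.009,0,0.01]'
python3 -m creep '[0,0,0,0,0.05,0,0,0,0,0.05,0,0,0,0,0.05,0,0,0,0,0.06,0,0,0.03,0,0.06,0,0,0.07,0,0.06,0,0,0.11,0,0.06,0,0,0.15,0,0.06,0,0,0.19,0,0.06,0,0,0.23,0,0.06]'
```

```text
clock: 6.95
eef_pos: [0.4421, 0.0841, 0.0273]
tool_rot: [0.203, 0.979, -0.0, -0.0]
ft_force: [0.6, 0.7, -2.4]
grip_width: 0.024
grasp_force: 59.8
clock: 7.78
eef_pos: [0.4417, 0.084, 0.2595]
tool_rot: [0.203, 0.979, 0.0, 0.0]
ft_force: [-0.1, 0.1, 0.1]
grip_width: 0.06
grasp_force: 0.0
```

```bash
python3 -m creep '[0.03,-0.023,0.005,0,0.06,0.06,-0.046,0.01,0,0.06,0.09,-0.068,0.01,0,0.06,0.12,-0.09,0.02,0,0.06,0.148,-0.114,0.02,0,0.06,0.158,-0.114,0.02,0,0.06,0.158,-0.114,0.02,0,0.06,0.158,-0.114,0.02,0,0.06]'; python3 w.py w3 core1 .02 spindle1 .02 stand 0;python3 - <<'E'
from h import *
for n in("top","scene"):
    c=cam(n);save(c,n+"2")
    for t,z in(("lid",.003),("core1",.02),("spindle1",.02),("spool1",0)):
        print(n,t,[(round(r["score"],2),ray(c,r["centre"],z)[:2].round(4).tolist()) for r in bot.place_of(n,t)[:3]])
E
```

```text
clock: 8.45
eef_pos: [0.6001, -0.0301, 0.2764]
tool_rot: [0.204, 0.979, -0.0, -0.001]
ft_force: [0.3, 0.1, -0.4]
grip_width: 0.0599
grasp_force: 0.0
tcp [ 0.5995 -0.0296  0.2768] t 8.5 w 0.060028718666955534 cam [ 0.541 -0.003  0.419]
core1 call [(0.93, [360.0, 181.0], [0.6369, 0.0619]), (0.91, [216.0, 244.0], [0.6401, -0.1198]), (0.75, [288.0, 214.0], [0.6395, -0.0268]), (0.35, [62.0, 157.0], [0.4769, -0.2346])]
core1 call [(0.91, [361.0, 182.0], [0.6388, 0.0632]), (0.8, [288.0, 218.0], [0.6441, -0.0293]), (0.65, [212.0, 249.0], [0.6426, -0.1275])]
spindle1 call [(0.82, [357.0, 183.0], [0.6375, 0.0587]), (0.8, [282.0, 209.0], [0.6318, -0.0314]), (0.71, [212.0, 240.0], [0.6336, -0.1222])]
spindle1 call [(0.75, [293.0, 206.0], [0.633, -0.0187]), (0.67, [299.0, 73.0], [0.5028, 0.0432])]
stand call [(0.62, [287.0, 207.0], [0.6365, -0.0267]), (0.38, [63.0, 157.0], [0.4747, -0.246])]
stand call [(0.63, [294.0, 204.0], [0.6355, -0.0173])]
top lid [(0.9, [0.4479, 0.0817])]
top core1 [(0.61, [0.6232, -0.1227])]
top spindle1 [(0.65, [0.6281, -0.1337]), (0.65, [0.6375, 0.0594]), (0.49, [0.4768, -0.2453])]
top spool1 [(0.75, [0.4864, -0.4073]), (0.59, [0.4732, -0.2486])]
scene lid [(0.56, [0.4324, 0.0767]), (0.54, [0.4743, -0.2509])]
scene core1 [(0.71, [0.6323, -0.116]), (0.58, [0.4953, -0.2215]), (0.5, [0.6368, -0.0209])]
scene spindle1 [(0.89, [0.6325, -0.032]), (0.85, [0.6411, 0.0717]), (0.69, [0.633, -0.1234])]
scene spool1 [(0.65, [0.4724, -0.2423]), (0.54, [0.4929, -0.4013])]
```

View pics/w3.png

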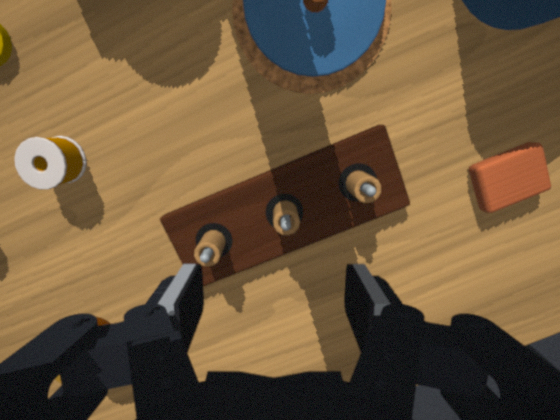

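The lid is flat on the mat. Spindle tips are at about (369, 189), (286, 223) and (206, 257). Base corners show at (385, 126), (409, 205) and (162, 217).

```bash
python3 - <<'E'
from h import *
c=cam("wrist"); o=bot.get_obs(); print(o["eef_pos"])
T=[ray(c,p,.0795)[:2] for p in((368.5,188.5),(286,223),(206.5,256.5))];print(np.round(T,4))
C=[ray(c,p,.02)[:2] for p in((385,126),(409,205),(162,217))];print(np.round(C,4), (C[1]+C[2])/2)
d=T[0]-T[2];print(np.hypot(*d),np.degrees(np.arctan2(*d)))
cv2.imwrite("pics/crop.png",cv2.resize(cv2.cvtColor(c["pixels"][150:290,180:420],cv2.COLOR_RGB2BGR),None,fx=3.3,fy=3.3,interpolation=cv2.INTER_CUBIC))
E
```

```text
[ 0.6002327  -0.02992995  0.27724958]
[[ 0.6333  0.0582]
 [ 0.6335 -0.029 ]
 [ 0.6339 -0.1175]]
[[ 0.5912  0.1089]
 [ 0.6864  0.1057]
 [ 0.5853 -0.1637]] [ 0.63587388 -0.02899506]
0.17566672838762906 -0.19221615953055024
```

View pics/crop.png

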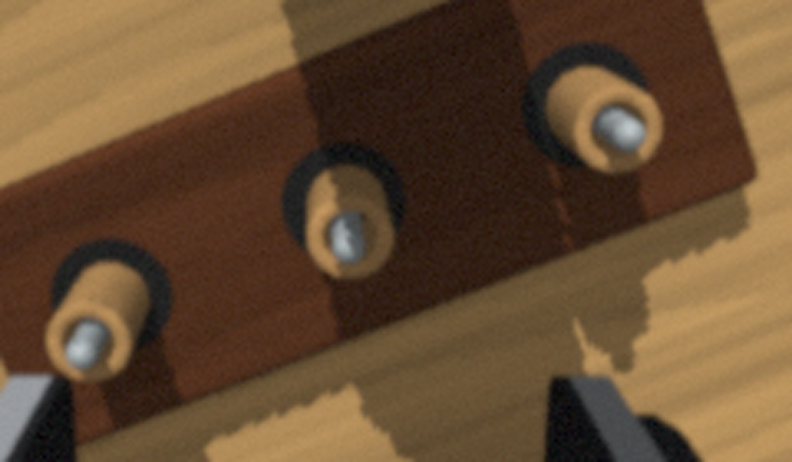

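```bash
python3 -m creep '[0.036,0.0015,-0.03,0,0.06,0.036,0.0015,-0.07,0,0.06,0.036,0.0015,-0.11,0,0.06,0.036,0.0015,-0.15,0,0.06,0.036,0.0015,-0.185,0,0.06,0.036,0.0015,-0.215,0,0.06,0.036,0.0015,-0.24,0,0.06,0.036,0.0015,-0.24,0,0.06,0.036,0.0015,-0.24,0,0.01,0.036,0.0015,-0.24,0,0.01]'
python3 -m creep '[0,0,0,0,0.01,0,0,0,0,0.01,0,0,0,0,0.01,0,0,0,0,0.01]'
```

```text
clock: 10.18
eef_pos: [0.6376, -0.0285, 0.039]
tool_rot: [0.203, 0.979, 0.0, 0.001]
ft_force: [0.4, 0.1, 1.4]
grip_width: 0.037
grasp_force: 0.0
clock: 10.52
eef_pos: [0.6378, -0.0294, 0.04]
tool_rot: [0.204, 0.979, -0.0, 0.002]
ft_force: [-0.8, -3.1, 6.5]
grip_width: 0.0266
grasp_force: 59.4
```

```bash
python3 -m creep '[0,0,0.03,0,0.01,0,0,0.065,0,0.01,0,0,0.1,0,0.01,0,0.02,0.13,0,0.01,-0.015,0.05,0.14,0,0.01,-0.03,0.085,0.14,0,0.01,-0.05,0.12,0.14,0,0.01,-0.07,0.15,0.14,0,0.01,-0.09,0.18,0.14,0,0.01,-0.105,0.21,0.14,0,0.01]'
python3 -m creep '[-0.02,0.035,0,0,0.01,-0.035,0.07,0,0,0.01,-0.055,0.1,0,0,0.01,-0.07,0.1295,0,0,0.01,-0.07,0.1295,-0.02,0,0.01,-0.07,0.1295,-0.05,0,0.01,-0.07,0.1295,-0.08,0,0.01,-0.07,0.1295,-0.08,0,0.01,-0.07,0.1295,-0.08,0,0.01]'
```

```text
clock: 11.35
eef_pos: [0.5296, 0.1836, 0.1784]
tool_rot: [0.203, 0.979, 0.001, 0.0]
ft_force: [0.9, 0.6, -1.1]
grip_width: 0.0263
grasp_force: 60.5
clock: 12.1
eef_pos: [0.4599, 0.3109, 0.0967]
tool_rot: [0.203, 0.979, -0.001, -0.001]
ft_force: [-0.1, 0.1, -0.5]
grip_width: 0.0263
grasp_force: 60.5
```

```bash
python3 -m creep '[0,0,0,0,0.045,0,0,0,0,0.045,0,0,0,0,0.045,0,0,0.03,0,0.045,0,0,0.07,0,0.045,0.03,-0.03,0.1,0,0.06,0.06,-0.06,0.1,0,0.06,0.085,-0.09,0.1,0,0.06,0.11,-0.12,0.1,0,0.06,0.13,-0.15,0.1,0,0.06]'; python3 w.py w4 core1 .006 canister 0
python3 -m creep '[0.025,-0.03,0,0,0.06,0.035,-0.065,0,0,0.06,0.045,-0.0995,0,0,0.06,0.045,-0.0995,0,0,0.06]'; python3 w.py w5 core1 .02 spindle1 .02
```

```text
clock: 12.93
eef_pos: [0.5936, 0.1599, 0.1996]
tool_rot: [0.203, 0.979, 0.001, 0.002]
ft_force: [0.4, 0.5, -0.4]
grip_width: 0.0601
grasp_force: 0.0
tcp [0.5973 0.1525 0.199 ] t 12.9833 w 0.060155201205487216 cam [0.534 0.187 0.342]
core1 call [(0.96, [43.0, 339.0], [0.6426, -0.1366]), (0.44, [193.0, 278.0], [0.6425, 0.0512])]
core1 call [(0.68, [24.0, 342.0], [0.637, -0.1583]), (0.5, [205.0, 275.0], [0.6447, 0.0636])]
canister call [(0.66, [368.0, 19.0], [0.486, 0.2998])]
canister call [(0.62, [395.0, 39.0], [0.5107, 0.3161]), (0.5, [174.0, 146.0], [0.5161, 0.0934])]
clock: 13.52
eef_pos: [0.6373, 0.0574, 0.1977]
tool_rot: [0.206, 0.979, -0.001, 0.001]
ft_force: [-0.1, 0.5, 0.6]
grip_width: 0.0597
grasp_force: 0.0
tcp [0.6365 0.0601 0.1977] t 13.5667 w 0.06000487318899488 cam [0.578 0.085 0.34 ]
core1 call [(0.87, [272.0, 196.0], [0.6364, 0.0579]), (0.57, [103.0, 266.0], [0.6338, -0.1218])]
core1 call [(0.84, [275.0, 197.0], [0.6383, 0.0595]), (0.75, [97.0, 274.0], [0.6389, -0.1318])]
spindle1 call [(0.93, [185.0, 230.0], [0.6332, -0.0306]), (0.76, [274.0, 196.0], [0.6373, 0.0594]), (0.75, [103.0, 266.0], [0.634, -0.1221]), (0.47, [105.0, 268.0], [0.6368, -0.1213])]
spindle1 call [(0.63, [199.0, 227.0], [0.6362, -0.0178])]
```

View pics/w4.png

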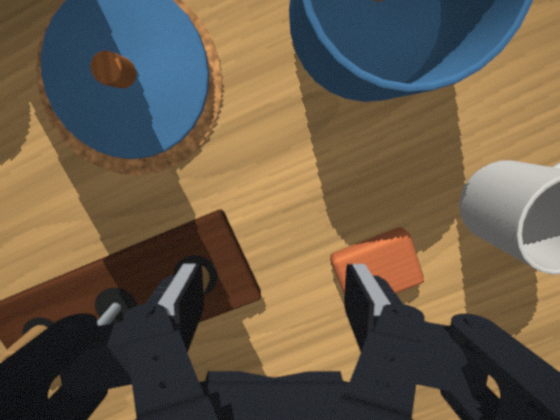

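The core is inside the canister, just visible at (378, 0), and the middle spindle at (112, 310) is bare. Next core.

```bash
python3 -m creep '[0,-0.001,-0.035,0,0.06,0,-0.001,-0.075,0,0.06,0,-0.001,-0.11,0,0.06,0,-0.001,-0.14,0,0.06,0,-0.001,-0.16,0,0.06,0,-0.001,-0.16,0,0.06,0,-0.001,-0.16,0,0.01,0,-0.001,-0.16,0,0.01,0,-0.001,-0.16,0,0.01,0,-0.001,-0.16,0,0.01]'
python3 -m creep '[0,0,0,0,0.01,0,0,0,0,0.01,0,0,0,0,0.01,0,0,0.035,0,0.01,0,0,0.07,0,0.01,0,0,0.105,0,0.01,-0.01,0.03,0.135,0,0.01,-0.03,0.06,0.14,0,0.01,-0.05,0.09,0.14,0,0.01,-0.07,0.12,0.14,0,0.01]'
```

```text
clock: 14.6
eef_pos: [0.6378, 0.0609, 0.0402]
tool_rot: [0.203, 0.979, 0.001, 0.002]
ft_force: [-1.2, -0.8, 4.9]
grip_width: 0.0265
grasp_force: 59.2
clock: 15.43
eef_pos: [0.5667, 0.1819, 0.1798]
tool_rot: [0.204, 0.979, 0.002, 0.002]
ft_force: [-0.0, 0.1, -0.3]
grip_width: 0.0263
grasp_force: 59.4
```

```bash
python3 -m creep '[-0.02,0.035,0,0,0.01,-0.04,0.07,0,0,0.01,-0.059,0.105,0,0,0.01,-0.059,0.111,-0.02,0,0.01,-0.059,0.111,-0.05,0,0.01,-0.059,0.111,-0.08,0,0.01,-0.059,0.111,-0.08,0,0.01,-0.059,0.111,-0.08,0,0.04,-0.059,0.111,-0.08,0,0.04,-0.059,0.111,-0.08,0,0.04]'
python3 -m creep '[0,0,0.04,0,0.04,0,0,0.08,0,0.04,0.02,-0.03,0.1,0,0.06,0.04,-0.06,0.1,0,0.06,0.055,-0.095,0.1,0,0.06,0.07,-0.13,0.1,0,0.06,0.085,-0.165,0.1,0,0.06,0.1,-0.2,0.1,0,0.06,0.11,-0.24,0.1,0,0.06,0.12,-0.28,0.1,0,0.06]'
python3 -m creep '[0.004,-0.035,0,0,0.06,0.008,-0.07,0,0,0.06,0.008,-0.105,0,0,0.06,0.008,-0.132,0,0,0.06,0.008,-0.132,0,0,0.06]';python3 w.py w5 core1 .02 spindle1 .02
```

```text
clock: 16.27
eef_pos: [0.5091, 0.2923, 0.1]
tool_rot: [0.204, 0.979, 0.002, 0.002]
ft_force: [1.4, -0.1, 0.5]
grip_width: 0.04
grasp_force: 0.0
clock: 17.1
eef_pos: [0.6287, 0.0095, 0.2]
tool_rot: [0.204, 0.979, 0.001, 0.002]
ft_force: [1.2, -0.1, -0.7]
grip_width: 0.0599
grasp_force: 0.0
clock: 17.52
eef_pos: [0.6357, -0.127, 0.1996]
tool_rot: [0.207, 0.978, -0.001, 0.002]
ft_force: [-0.8, -0.1, 0.5]
grip_width: 0.0599
grasp_force: 0.0
tcp [ 0.6358 -0.1242  0.1995] t 17.5667 w 0.06020737308012617 cam [ 0.576 -0.099  0.341]
core1 call [(0.83, [278.0, 196.0], [0.6381, -0.1217]), (0.71, [123.0, 316.0], [0.6883, -0.3184])]
core1 call [(0.88, [277.0, 194.0], [0.6356, -0.1217])]
spindle1 call [(0.88, [466.0, 115.0], [0.6381, 0.0588]), (0.87, [369.0, 154.0], [0.6355, -0.0313]), (0.79, [280.0, 195.0], [0.638, -0.1197])]
spindle1 call [(0.67, [379.0, 150.0], [0.6356, -0.0226])]
```

```bash
python3 -m creep '[0.001,0,-0.035,0,0.06,0.001,0,-0.075,0,0.06,0.001,0,-0.11,0,0.06,0.001,0,-0.14,0,0.06,0.001,0,-0.16,0,0.06,0.001,0,-0.16,0,0.06,0.001,0,-0.16,0,0.01,0.001,0,-0.16,0,0.01,0.001,0,-0.16,0,0.01,0.001,0,-0.16,0,0.01]'
python3 -m creep '[0,0,0,0,0.01,0,0,0,0,0.01,0,0,0,0,0.01,0,0,0.035,0,0.01,0,0,0.07,0,0.01,0,0,0.105,0,0.01,0,0.03,0.135,0,0.01,-0.01,0.06,0.14,0,0.01,-0.02,0.09,0.14,0,0.01,-0.03,0.125,0.14,0,0.01]'
python3 -m creep '[-0.01,0.035,0,0,0.01,-0.02,0.07,0,0,0.01,-0.03,0.105,0,0,0.01,-0.045,0.14,0,0,0.01,-0.06,0.17,0,0,0.01,-0.075,0.2,0,0,0.01,-0.095,0.23,0,0,0.01,-0.11,0.26,0,0,0.01,-0.122,0.29,0,0,0.01,-0.122,0.297,0,0,0.01]'
```

```text
clock: 18.6
eef_pos: [0.6382, -0.1206, 0.0403]
tool_rot: [0.203, 0.979, -0.0, 0.003]
ft_force: [-0.9, 0.3, 4.1]
grip_width: 0.0266
grasp_force: 59.3
clock: 19.43
eef_pos: [0.6068, 0.0049, 0.1795]
tool_rot: [0.204, 0.979, 0.0, 0.002]
ft_force: [0.8, 0.7, -0.3]
grip_width: 0.0269
grasp_force: 60.7
clock: 20.27
eef_pos: [0.4819, 0.3059, 0.1782]
tool_rot: [0.201, 0.98, 0.001, -0.0]
ft_force: [-0.4, -0.1, -0.7]
grip_width: 0.0264
grasp_force: 60.7
```

```bash
python3 -m creep '[0,0,-0.03,0,0.01,0,0,-0.06,0,0.01,0,0,-0.07,0,0.01,0,0,-0.07,0,0.01,0,0,-0.07,0,0.045,0,0,-0.07,0,0.045,0,0,-0.07,0,0.045,0,0,-0.03,0,0.045,0,0,0.01,0,0.06,0.01,-0.03,0.05,0,0.06]'
python3 -m creep '[0.02,-0.04,0.03,0,0.06,0.02,-0.06,0.05,0,0.06,0.02,-0.06,0.05,0,0.06,0.02,-0.06,0.05,0,0.06]'; python3 w.py w6 core1 .006 canister 0
```

```text
clock: 21.1
eef_pos: [0.4923, 0.2802, 0.2238]
tool_rot: [0.201, 0.98, 0.002, 0.001]
ft_force: [1.7, -0.1, -0.3]
grip_width: 0.0604
grasp_force: 0.0
clock: 21.43
eef_pos: [0.5143, 0.2161, 0.2739]
tool_rot: [0.205, 0.979, 0.002, 0.003]
ft_force: [-0.6, 1.2, -0.6]
grip_width: 0.0601
grasp_force: 0.0
tcp [0.5132 0.2168 0.2718] t 21.4833 w 0.060183506172985866 cam [0.454 0.243 0.416]
core1 call [(0.96, [376.0, 137.0], [0.5163, 0.3451]), (0.86, [320.0, 142.0], [0.496, 0.2848]), (0.72, [339.0, 105.0], [0.4668, 0.319])]
core1 call [(0.88, [347.0, 103.0], [0.4683, 0.3281]), (0.82, [366.0, 152.0], [0.5277, 0.3288]), (0.8, [300.0, 133.0], [0.4778, 0.2676])]
canister call [(0.96, [328.0, 128.0], [0.4863, 0.2996]), (0.44, [429.0, 258.0], [0.6849, 0.3598])]
canister call [(0.8, [351.0, 122.0], [0.4898, 0.3267]), (0.75, [326.0, 317.0], [0.7097, 0.2101])]
```

View pics/w6.png

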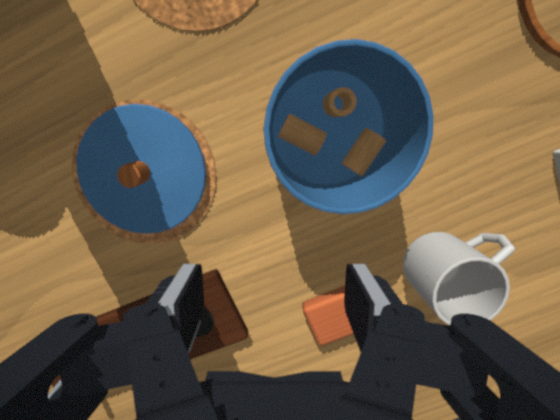

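All three cores lie in the canister, at (339, 101), (303, 133) and (364, 152). Now I'll bring the lid back.

```bash
python3 -m creep '[-0.02,-0.035,-0.01,0,0.06,-0.04,-0.07,-0.03,0,0.06,-0.06,-0.1,-0.05,0,0.06,-0.072,-0.127,-0.075,0,0.06,-0.072,-0.127,-0.11,0,0.06,-0.072,-0.127,-0.15,0,0.06,-0.072,-0.127,-0.19,0,0.06,-0.072,-0.127,-0.225,0,0.06,-0.072,-0.127,-0.25,0,0.06,-0.072,-0.127,-0.25,0,0.06]'
python3 -m creep '[0,0,0,0,0.01,0,0,0,0,0.01,0,0,0,0,0.01,0,0,0,0,0.01,0,0,0,0,0.01,0,0,0.03,0,0.01,0,0,0.06,0,0.01,0,0,0.1,0,0.01,0,0,0.14,0,0.01,0,0,0.18,0,0.01]'
```

```text
clock: 22.52
eef_pos: [0.4346, 0.0896, 0.0146]
tool_rot: [0.203, 0.979, -0.002, -0.006]
ft_force: [-1.0, 0.2, 0.5]
grip_width: 0.0599
grasp_force: 0.0
clock: 23.35
eef_pos: [0.4399, 0.0901, 0.2023]
tool_rot: [0.203, 0.979, 0.0, 0.0]
ft_force: [3.0, -0.1, -2.3]
grip_width: 0.0244
grasp_force: 59.8
```

```bash
python3 -m creep '[0,0,0,0,0.01,0,0,0,0,0.01,0,0,0,0,0.01]'; python3 w.py w7 canister 0 lid .18; python3 b.py
```

```text
clock: 23.6
eef_pos: [0.44, 0.0901, 0.1998]
tool_rot: [0.203, 0.979, 0.0, 0.0]
ft_force: [-0.7, -0.4, -3.2]
grip_width: 0.0246
grasp_force: 60.0
tcp [0.4392 0.0899 0.1987] t 23.65 w 0.02406616443149321 cam [0.381 0.118 0.342]
canister call [(0.76, [490.0, 152.0], [0.4865, 0.2995])]
canister call [(0.87, [497.0, 155.0], [0.4924, 0.3052])]
lid call [(0.85, [274.0, 269.0], [0.444, 0.0902])]
lid call [(0.67, [273.0, 229.0], [0.4253, 0.0981])]
((273.0370788574219, 247.0126495361328), (264.24273681640625, 319.18023681640625), 88.35517120361328)
lid plate [0.44959417 0.08672953 0.126     ]
knob [0.41550803 0.10667991 0.162     ] mat [ 0.39335421 -0.06303313  0.003     ]
span [0.16596412 0.20582483] [0.44885924 0.07959127]
[0.43953234 0.08991382 0.19859954]
```

View pics/w7.png

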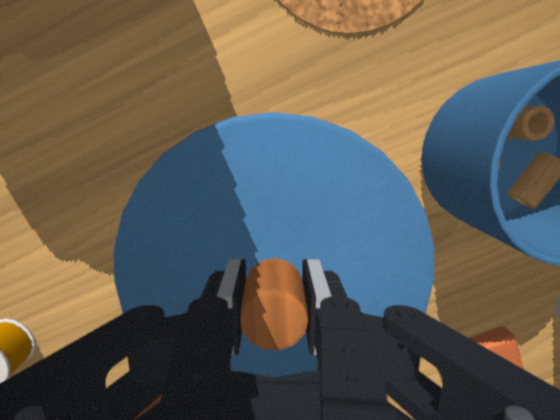

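The lid hangs level in the grip, centred with about a 4 mm offset along the tool x axis, which I'll compensate.

```bash
python3 -m creep '[0.006,0.03,0,0,0.01,0.012,0.06,0,0,0.01,0.018,0.09,0,0,0.01,0.024,0.12,0,0,0.01,0.03,0.15,0,0,0.01,0.036,0.18,0,0,0.01,0.042,0.211,0,0,0.01,0.042,0.211,0,0,0.01,0.042,0.211,0,0,0.01,0.042,0.211,0,0,0.01]'
python3 -m creep '[0,0,-0.02,0,0.01,0,0,-0.04,0,0.01,0,0,-0.05,0,0.01,0,0,-0.05,0,0.01]';python3 - <<'E'
from h import *
c=cam("scene");save(c,"s3")
cv2.imwrite("pics/s3c.png",cv2.resize(cv2.cvtColor(c["pixels"][200:340,280:460],cv2.COLOR_RGB2BGR),None,fx=4,fy=4,interpolation=cv2.INTER_CUBIC))
print(bot.get_obs()["eef_pos"])
for t,z in(("lid",.133),("canister",0)):
    print(t,[(round(r["score"],2),ray(c,r["centre"],z)[:2].round(4).tolist()) for r in bot.place_of("scene",t)[:3]])
E
```

```text
clock: 24.73
eef_pos: [0.4817, 0.3006, 0.1988]
tool_rot: [0.203, 0.979, -0.001, -0.001]
ft_force: [0.5, -1.4, -1.7]
grip_width: 0.0243
grasp_force: 60.1
clock: 25.07
eef_pos: [0.4804, 0.2986, 0.1471]
tool_rot: [0.204, 0.979, -0.002, -0.002]
ft_force: [0.5, -0.0, -2.0]
grip_width: 0.0244
grasp_force: 60.2
[0.48135923 0.29939543 0.1488514 ]
lid [(0.69, [0.4808, 0.2925])]
canister [(0.66, [0.4777, 0.2954])]
```

View pics/s3c.png

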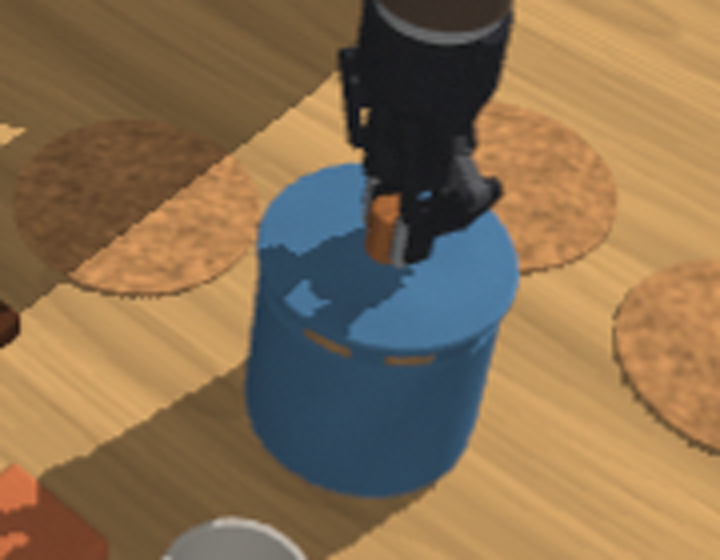

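The lid is level and centred over the canister mouth, so I'll lower and release.

```bash
python3 -m creep '[0,0,-0.008,0,0.01,0,0,-0.014,0,0.01,0,0,-0.018,0,0.01,0,0,-0.019,0,0.01,0,0,-0.019,0,0.01,0,0,-0.019,0,0.01]'
python3 -m creep '[0,0,0,0,0.06,0,0,0,0,0.06,0,0,0,0,0.06,0,0,0.001,0,0.06,0,0,0.03,0,0.06,0,0,0.07,0,0.06,0,0,0.11,0,0.06,0.0,-0.04,0.15,0,0.06,0,-0.06,0.15,0,0.06,0,-0.06,0.15,0,0.06]'; python3 - <<'E'
from h import *
for n in("top","scene"):
    c=cam(n);save(c,n+"4")
    for t,z in(("lid",.114),("canister",0),("spool1",0),("spindle1",.02)):
        print(n,t,[(round(r["score"],2),ray(c,r["centre"],z)[:2].round(4).tolist()) for r in bot.place_of(n,t)[:3]])
E
python3 w.py w8 lid .114 canister 0
```

```text
clock: 25.72
eef_pos: [0.4826, 0.3011, 0.1329]
tool_rot: [0.203, 0.979, 0.0, 0.001]
ft_force: [-3.0, -1.8, 8.0]
grip_width: 0.0241
grasp_force: 61.4
clock: 26.55
eef_pos: [0.4841, 0.2382, 0.2856]
tool_rot: [0.205, 0.979, 0.001, 0.003]
ft_force: [-0.4, -0.2, 0.7]
grip_width: 0.06
grasp_force: 0.0
top lid [(0.61, [0.4818, 0.3025])]
top canister [(0.68, [0.6414, -0.0254]), (0.5, [0.49, 0.3003])]
top spool1 [(0.7, [0.4902, -0.4104]), (0.64, [0.4796, -0.2356])]
top spindle1 [(0.96, [0.6426, -0.0253]), (0.71, [0.6389, 0.0553]), (0.68, [0.6382, -0.1274])]
scene lid [(0.97, [0.4851, 0.302])]
scene canister [(0.7, [0.4832, 0.2996])]
scene spool1 [(0.8, [0.4957, -0.3911]), (0.58, [0.4592, -0.2544]), (0.27, [0.6253, -0.5213])]
scene spindle1 [(0.72, [0.6409, 0.0629]), (0.69, [0.6328, -0.1149]), (0.59, [0.62, -0.0362])]
tcp [0.4821 0.2415 0.2803] t 27.1 w 0.06020700891025355 cam [0.423 0.269 0.422]
lid call [(0.62, [335.0, 177.0], [0.4854, 0.3007])]
lid call [(0.74, [338.0, 175.0], [0.4847, 0.3033])]
canister call []
canister call []
```

View pics/scene4.png

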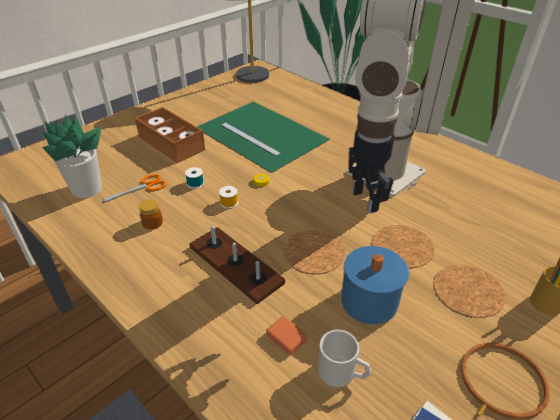

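The lid is seated at (375, 268), the spindles are bare and the spools have not moved. On to mustard.

```bash
python3 -m creep '[0,-0.04,0,0,0.06,0,-0.08,0,0,0.06,0,-0.12,0,0,0.06,0,-0.16,0,0,0.06,0,-0.2,0,0,0.085,0,-0.24,0,0,0.085,0,-0.28,-0.01,0,0.085,0,-0.32,-0.03,0,0.085,0,-0.36,-0.04,0,0.085,0,-0.4,-0.04,0,0.085]'
python3 -m creep '[0,-0.04,0,0,0.085,-0.01,-0.075,0,0,0.085,-0.01,-0.085,0,0,0.085,-0.01,-0.085,0,0,0.085,-0.01,-0.085,0,0,0.085]'; python3 w.py w9 spool1 0; python3 -c "
from h import *;print(np.round(bot.get_obs()['joint_pos'],2))"
```

```text
clock: 28.13
eef_pos: [0.4807, -0.1594, 0.2388]
tool_rot: [0.203, 0.979, 0.0, -0.002]
ft_force: [1.0, -0.1, 0.1]
grip_width: 0.0852
grasp_force: 0.0
clock: 28.55
eef_pos: [0.4722, -0.2432, 0.2409]
tool_rot: [0.204, 0.979, 0.0, -0.0]
ft_force: [-0.6, 1.1, 0.2]
grip_width: 0.0846
grasp_force: 0.0
tcp [ 0.4724 -0.2424  0.241 ] t 28.6 w 0.0848978470400452 cam [ 0.413 -0.216  0.383]
spool1 call [(0.92, [154.0, 256.0], [0.4923, -0.4011]), (0.62, [270.0, 189.0], [0.4744, -0.2465]), (0.62, [508.0, 246.0], [0.6456, -0.0197])]
spool1 call [(0.72, [277.0, 366.0], [0.6856, -0.3298]), (0.66, [143.0, 256.0], [0.4877, -0.4128])]
[-0.47  0.3   0.11  1.38  0.   -0.07]
```

View pics/w9.png

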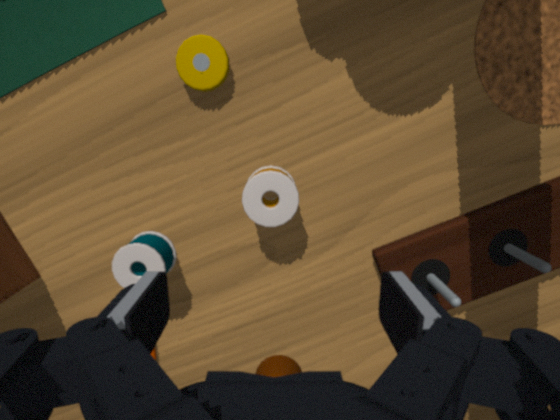

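The wrist view shows the mustard spool's top flange centred at about (270, 198) and the teal one at (138, 267). Spindle feet are at (431, 271) and (507, 244).

```bash
python3 - <<'E'
from h import *
c=cam("wrist");im=c["pixels"].astype(int)
w=((im.min(2)>120)&(np.ptp(im,axis=2)<45)).astype(np.uint8)
n,l,s,ce=cv2.connectedComponentsWithStats(w)
for i in range(1,n):
    if 400<s[i,4]<6000 and ce[i][1]<290:
        h=cv2.convexHull(np.argwhere(l==i)[:,::-1].astype(np.int32));e=cv2.fitEllipse(h)
        print(s[i,4],np.round(e[0]),np.round(e[1]),ray(c,e[0],.046).round(4))
print(ray(c,(270,198),.046),ray(c,(138,267),.046),"feet",ray(c,(431,271),.02),ray(c,(507,244),.02))
print(bot.get_obs()["eef_pos"])
E
```

```text
2302 [268. 196.] [56. 61.] [ 0.4736 -0.2455  0.046 ]
1459 [135. 265.] [44. 53.] [ 0.485  -0.4002  0.046 ]
[ 0.47593003 -0.24488954  0.046     ] [ 0.48837392 -0.3982741   0.046     ] feet [ 0.62753891 -0.11553039  0.02      ] [ 0.63093508 -0.02816584  0.02      ]
[ 0.47277215 -0.24159884  0.24121063]
```

```bash
python3 -m creep '[0.002,-0.004,-0.04,0,0.085,0.002,-0.004,-0.08,0,0.085,0.002,-0.004,-0.12,0,0.085,0.002,-0.004,-0.155,0,0.085,0.002,-0.004,-0.185,0,0.085,0.002,-0.004,-0.21,0,0.085,0.002,-0.004,-0.228,0,0.085,0.002,-0.004,-0.233,0,0.085,0.002,-0.004,-0.233,0,0.085]'
python3 -m creep '[0,0,0,0,0.03,0,0,0,0,0.03,0,0,0,0,0.03,0,0,0,0,0.03,0,0,0,0,0.03]'
python3 -m creep '[0,0,0.02,0,0.03,0,0,0.05,0,0.03,0,0,0.085,0,0.03,0,0,0.12,0,0.03,0,0,0.14,0,0.03,0,0,0.14,0,0.03]'
```

```text
clock: 29.5
eef_pos: [0.4736, -0.2454, 0.0067]
tool_rot: [0.203, 0.979, 0.001, -0.002]
ft_force: [1.0, 0.2, 0.3]
grip_width: 0.085
grasp_force: 0.0
clock: 29.92
eef_pos: [0.4762, -0.2477, 0.0104]
tool_rot: [0.203, 0.979, -0.0, 0.002]
ft_force: [0.5, 1.0, 6.1]
grip_width: 0.0556
grasp_force: 63.5
clock: 30.42
eef_pos: [0.4778, -0.249, 0.1546]
tool_rot: [0.204, 0.979, -0.002, 0.006]
ft_force: [1.6, 0.1, 0.2]
grip_width: 0.0555
grasp_force: 63.8
```

```bash
python3 -m creep '[0.03,0.015,0.02,0,0.03,0.06,0.03,0.02,0,0.03,0.09,0.045,0.02,0,0.03,0.12,0.06,0.02,0,0.03,0.15,0.075,0.02,0,0.03,0.18,0.09,0.02,0,0.03,0.205,0.104,0.02,0,0.03,0.21,0.104,0.02,0,0.03,0.21,0.104,0.02,0,0.03,0.21,0.104,0.02,0,0.03]'; python3 w.py w10 spindle1 .02 spool2 .16
```

```text
clock: 31.25
eef_pos: [0.6836, -0.1432, 0.1667]
tool_rot: [0.203, 0.979, -0.0, -0.001]
ft_force: [-1.0, -0.2, -0.8]
grip_width: 0.0548
grasp_force: 63.8
tcp [ 0.6832 -0.1437  0.1673] t 31.3 w 0.05534386237542757 cam [ 0.625 -0.116  0.309]
spindle1 call [(0.71, [273.0, 141.0], [0.6362, -0.1213]), (0.6, [380.0, 91.0], [0.6335, -0.0299]), (0.57, [488.0, 45.0], [0.6345, 0.0583])]
spindle1 call [(0.85, [372.0, 97.0], [0.6356, -0.0376])]
spool2 call [(0.68, [275.0, 269.0], [0.6828, -0.1401])]
spool2 call [(0.58, [273.0, 303.0], [0.698, -0.1477])]
```

View pics/w10.png

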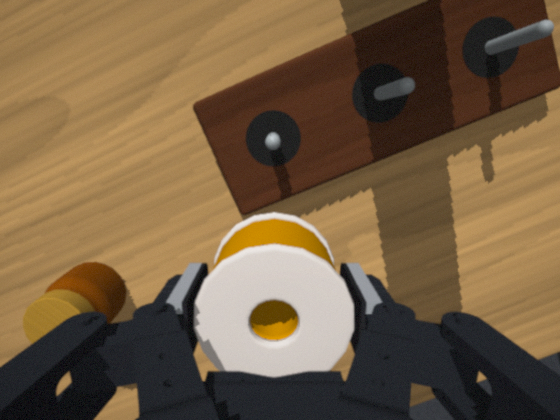

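The spindle is seen end-on at (273, 140), inside its foot disc centred at (273, 138). The gripped spool's top hole is at (274, 320).

```bash
python3 - <<'E'
from h import *
c=cam("wrist");o=bot.get_obs();z=o["eef_pos"][2];print(o["eef_pos"])
save(c,"w11");im=c["pixels"].astype(int)
w=((im.min(2)>140)&(np.ptp(im,axis=2)<40)).astype(np.uint8);w[:225]=0;w[:,:190]=0;w[:,365:]=0
n,l,s,ce=cv2.connectedComponentsWithStats(w);i=1+np.argmax(s[1:,4]);print(s[i],ce[i])
h=np.ascontiguousarray(1-(l==i).astype(np.uint8));n2,l2,s2,c2=cv2.connectedComponentsWithStats(h[280:360,230:320])
for k in range(1,n2): print("hole",s2[k],c2[k]+[230,280])
for p in((274,320),(274,319)): print("hole xy",ray(c,p,z+.0364))
print("spindle tip",ray(c,(273,142),.08),"disc",ray(c,(273,138),.021))
print("disc2",ray(c,(380,93),.021),"disc3",ray(c,(490,46),.021))
E
```

```text
[ 0.6836789  -0.14399222  0.16865358]
[  195   244   159   133 15002] [275.41894414 310.967471  ]
hole [  18   19   51   42 1666] [273.21788715 319.62665066]
hole xy [ 0.68270818 -0.14172798  0.20505358]
hole xy [ 0.68236182 -0.14157731  0.20505358]
spindle tip [ 0.63452176 -0.12133426  0.08      ] disc [ 0.63419538 -0.12130777  0.021     ]
disc2 [ 0.63575258 -0.03117193  0.021     ] disc3 [0.63625936 0.05874033 0.021     ]
```

```bash
python3 -m creep '[-0.024,0.01,0,0,0.03,-0.048,0.0205,0,0,0.03,-0.048,0.0205,0,0,0.03,-0.048,0.0205,0,0,0.03,-0.048,0.0205,-0.03,0,0.03,-0.048,0.0205,-0.055,0,0.03,-0.048,0.0205,-0.07,0,0.03,-0.048,0.0205,-0.07,0,0.03]'; python3 -c "
from h import *;o=bot.get_obs();print(o['eef_pos'])"
python3 -m creep '[0,0,-0.01,0,0.03,0,0,-0.02,0,0.03,0,0,-0.03,0,0.03,0,0,-0.03,0,0.03]'
```

```text
clock: 32.22
eef_pos: [0.6347, -0.1228, 0.0943]
tool_rot: [0.204, 0.979, -0.0, -0.003]
ft_force: [-1.2, -0.1, -1.1]
grip_width: 0.0554
grasp_force: 63.8
[ 0.63471051 -0.12278861  0.09427688]
clock: 32.55
eef_pos: [0.6362, -0.1227, 0.0674]
tool_rot: [0.204, 0.979, -0.0, -0.0]
ft_force: [-0.8, -0.4, -1.8]
grip_width: 0.0551
grasp_force: 64.1
```

It is over the spindle with no contact force, so I'll continue down.

```bash
python3 -m creep '[0,0,-0.015,0,0.03,0,0,-0.025,0,0.03,0,0,-0.033,0,0.03,0,0,-0.036,0,0.03,0,0,-0.036,0,0.03]'
```

```text
clock: 32.97
eef_pos: [0.6366, -0.1227, 0.0314]
tool_rot: [0.203, 0.979, -0.0, -0.0]
ft_force: [-1.5, 1.2, -2.3]
grip_width: 0.0556
grasp_force: 64.0
```

```bash
python3 -m creep '[0,0,0,0,0.085,0,0,0,0,0.085,0,0,0,0,0.085,0,0,0.02,0,0.085,0,0,0.06,0,0.085,0,0,0.1,0,0.085,0,0,0.14,0,0.085,-0.02,-0.03,0.17,0,0.085,-0.035,-0.065,0.18,0,0.085,-0.05,-0.1,0.19,0,0.085]'
python3 -m creep '[-0.02,-0.03,0.01,0,0.085,-0.035,-0.065,0.02,0,0.085,-0.05,-0.1,0.02,0,0.085,-0.07,-0.13,0.02,0,0.085,-0.09,-0.16,0.02,0,0.085,-0.1,-0.178,0.02,0,0.085,-0.1,-0.178,0.02,0,0.085,-0.1,-0.178,0.02,0,0.085]'; python3 w.py w12 spool1 0 
cat > f.py <<'E'
from h import *
c=cam("wrist");im=c["pixels"].astype(int)
w=((im.min(2)>120)&(np.ptp(im,axis=2)<45)).astype(np.uint8)
n,l,s,ce=cv2.connectedComponentsWithStats(w)
for i in range(1,n):
    if 400<s[i,4]<9000:
        h=cv2.convexHull(np.argwhere(l==i)[:,::-1].astype(np.int32));e=cv2.fitEllipse(h)
        print(s[i,4],np.round(e[0]),np.round(e[1]),ray(c,e[0],.046).round(4))
print(bot.get_obs()["eef_pos"])
E
python3 f.py
```

```text
clock: 33.8
eef_pos: [0.5878, -0.223, 0.2262]
tool_rot: [0.202, 0.979, -0.001, 0.004]
ft_force: [0.9, -0.6, -1.4]
grip_width: 0.0851
grasp_force: 0.0
clock: 34.47
eef_pos: [0.4859, -0.402, 0.2427]
tool_rot: [0.205, 0.979, -0.0, 0.001]
ft_force: [0.9, 0.5, 0.0]
grip_width: 0.0849
grasp_force: 0.0
tcp [ 0.4865 -0.4009  0.2426] t 34.5167 w 0.0852205481251518 cam [ 0.427 -0.374  0.385]
spool1 call [(0.59, [273.0, 188.0], [0.4898, -0.4026])]
spool1 call [(0.91, [550.0, 214.0], [0.6431, -0.1229]), (0.67, [277.0, 195.0], [0.4988, -0.4012])]
1439 [ 52. 175.] [46. 54.] [ 0.3852 -0.5883  0.046 ]
2316 [271. 192.] [56. 60.] [ 0.4859 -0.4003  0.046 ]
1226 [  6. 237.] [47. 58.] [ 0.4206 -0.6683  0.046 ]
[ 0.48734799 -0.39946157  0.24228711]
```

View pics/w12.png

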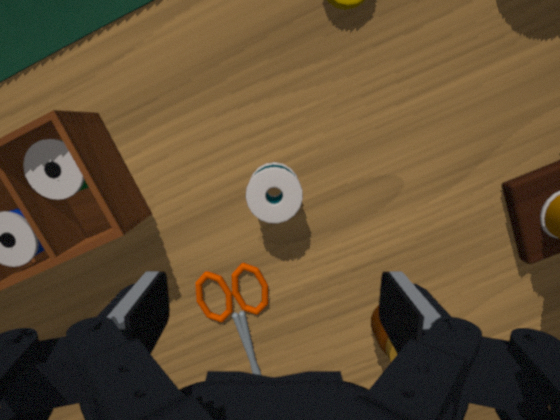

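The teal spool's flange is at (274, 194), directly below the tool, with the scissors clear at (235, 290). Descending.

```bash
python3 -m creep '[0,0,-0.04,0,0.085,0,0,-0.08,0,0.085,0,0,-0.12,0,0.085,0,0,-0.155,0,0.085,0,0,-0.185,0,0.085,0,0,-0.21,0,0.085,0,0,-0.228,0,0.085,0,0,-0.233,0,0.085,0,0,-0.233,0,0.085]'
python3 -m creep '[0,0,0,0,0.03,0,0,0,0,0.03,0,0,0,0,0.03,0,0,0,0,0.03,0,0,0,0,0.03]'
python3 -m creep '[0,0,0.02,0,0.03,0,0,0.05,0,0.03,0,0,0.085,0,0.03,0,0,0.12,0,0.03,0.0,0,0.16,0,0.03,0,0.03,0.16,0,0.03,0,0.06,0.16,0,0.03,0,0.095,0.16,0,0.03,0,0.13,0.16,0,0.03,0.02,0.16,0.16,0,0.03]'
```

```text
clock: 35.42
eef_pos: [0.4861, -0.3985, 0.0071]
tool_rot: [0.203, 0.979, 0.001, -0.002]
ft_force: [-0.7, 0.6, 0.1]
grip_width: 0.0847
grasp_force: 0.0
clock: 35.83
eef_pos: [0.4882, -0.4017, 0.0116]
tool_rot: [0.203, 0.979, -0.001, 0.002]
ft_force: [0.7, 0.0, 5.7]
grip_width: 0.0545
grasp_force: 63.7
clock: 36.67
eef_pos: [0.5027, -0.2385, 0.1693]
tool_rot: [0.205, 0.979, 0.0, -0.002]
ft_force: [0.1, -0.5, -0.6]
grip_width: 0.0544
grasp_force: 63.4
```

```bash
python3 -m creep '[0.015,0.03,0,0,0.03,0.03,0.06,0,0,0.03,0.045,0.09,0,0,0.03,0.06,0.12,0,0,0.03,0.08,0.15,0,0,0.03,0.1,0.18,0,0,0.03,0.12,0.21,0,0,0.03,0.14,0.24,0,0,0.03,0.16,0.265,0,0,0.03,0.178,0.274,0,0,0.03]'; python3 -m creep '[0,0,0,0,0.03,0,0,0,0,0.03,0,0,0,0,0.03]'; python3 w.py w13 spindle1 .02
python3 - <<'E'
from h import *
c=cam("wrist");o=bot.get_obs();z=o["eef_pos"][2];print(o["eef_pos"])
im=c["pixels"].astype(int)
w=((im.min(2)>140)&(np.ptp(im,axis=2)<40)).astype(np.uint8);w[:225]=0;w[:,:190]=0;w[:,365:]=0
n,l,s,ce=cv2.connectedComponentsWithStats(w);i=1+np.argmax(s[1:,4]);print(s[i],ce[i])
h=np.ascontiguousarray(1-(l==i).astype(np.uint8));n2,l2,s2,c2=cv2.connectedComponentsWithStats(h[280:360,230:320])
for k in range(1,n2): print("hole",s2[k],c2[k]+[230,280],ray(c,c2[k]+[230,280],z+.0364))
E
```

```text
clock: 37.5
eef_pos: [0.6851, 0.038, 0.1692]
tool_rot: [0.201, 0.98, 0.001, 0.0]
ft_force: [0.2, 0.1, 0.3]
grip_width: 0.0545
grasp_force: 63.4
clock: 37.75
eef_pos: [0.6838, 0.0331, 0.1688]
tool_rot: [0.204, 0.979, -0.0, -0.001]
ft_force: [-0.8, 0.2, -0.6]
grip_width: 0.0544
grasp_force: 63.4
tcp [0.6837 0.0327 0.169 ] t 37.8 w 0.054085158702587656 cam [0.625 0.061 0.311]
spindle1 call [(0.91, [181.0, 183.0], [0.637, -0.0285]), (0.67, [276.0, 139.0], [0.6362, 0.0579])]
spindle1 call [(0.86, [207.0, 171.0], [0.637, -0.0041]), (0.6, [499.0, 136.0], [0.7049, 0.2256])]
[0.68389107 0.03239836 0.16954503]
[ 197  247  154  116 9654] [274.23026725 298.29138181]
hole [26  1  1  1  1] [256. 281.] [0.66757916 0.03508641 0.20594503]
hole [31  1  2  2  2] [261.5 281.5] [0.66845043 0.03664878 0.20594503]
hole [51  1  2  1  2] [281.5 281. ] [0.67087443 0.0426611  0.20594503]
hole [54  0  2  2  2] [284.5 280.5] [0.67110043 0.04362103 0.20594503]
hole [77  1  1  1  1] [307. 281.] [0.6741789  0.05023509 0.20594503]
hole [25  3  1  1  1] [255. 283.] [0.66809392 0.0344979  0.20594503]
hole [29  3  1  1
[... 11954 characters left out ...]
304.75  343.375] [0.69545039 0.04079788 0.20594503]
hole [ 0 65  2  1  2] [230.5 345. ] [0.68590037 0.01720984 0.20594503]
hole [54 65  2  2  2] [284.5 345.5] [0.69344623 0.03411836 0.20594503]
hole [57 65  2  1  2] [287.5 345. ] [0.69367518 0.03513813 0.20594503]
hole [78 64  2  1  2] [308.5 344. ] [0.69619575 0.0418818  0.20594503]
hole [ 0 67  1  1  1] [230. 347.] [0.68654981 0.01670952 0.20594503]
hole [46 67  1  1  1] [276. 347.] [0.69282832 0.03121037 0.20594503]
hole [52 67  2  2  2] [282.5 347.5] [0.69390288 0.03317787 0.20594503]
hole [50 68  1  2  2] [280.  348.5] [0.69392582 0.03223358 0.20594503]
hole [66 69  3  2  3] [297.         349.66666667] [0.6966968  0.03741226 0.20594503]
```

View pics/w13.png

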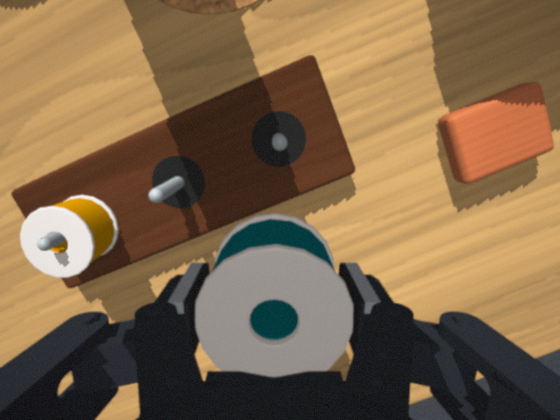

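Mustard sits on its spindle. The target spindle is at (279, 141), foot about (.636, .059), and the teal hole is at (274, 320), giving a shift of about (−0.047, +0.0243).

```bash
python3 -m creep '[-0.024,0.012,0,0,0.03,-0.047,0.0243,0,0,0.03,-0.047,0.0243,0,0,0.03,-0.047,0.0243,0,0,0.03,-0.047,0.0243,-0.03,0,0.03,-0.047,0.0243,-0.055,0,0.03,-0.047,0.0243,-0.07,0,0.03,-0.047,0.0243,-0.07,0,0.03]'
python3 -m creep '[0,0,-0.01,0,0.03,0,0,-0.02,0,0.03,0,0,-0.03,0,0.03,0,0,-0.03,0,0.03]'
```

```text
clock: 38.62
eef_pos: [0.6356, 0.0567, 0.0951]
tool_rot: [0.204, 0.979, -0.001, -0.003]
ft_force: [-1.4, 0.3, -2.3]
grip_width: 0.0546
grasp_force: 63.4
clock: 38.95
eef_pos: [0.6368, 0.0575, 0.0671]
tool_rot: [0.204, 0.979, -0.0, -0.001]
ft_force: [-0.7, -0.1, -1.4]
grip_width: 0.0544
grasp_force: 63.7
```

```bash
python3 -m creep '[0,0,-0.015,0,0.03,0,0,-0.025,0,0.03,0,0,-0.033,0,0.03,0,0,-0.036,0,0.03,0,0,-0.036,0,0.03]'
python3 -m creep '[0,0,0,0,0.085,0,0,0,0,0.085,0,0,0,0,0.085,0,0,0.02,0,0.085,0,0,0.06,0,0.085,0,0,0.1,0,0.085,0,0,0.14,0,0.085,-0.04,0,0.17,0,0.085,-0.08,0,0.2,0,0.085,-0.12,-0.03,0.22,0,0.085]'
python3 -m creep '[-0.04,0,0.02,0,0.085,-0.06,0,0.02,0,0.085,-0.06,0,0.02,0,0.085,-0.06,0,0.02,0,0.085]'
python3 - <<'E'
from h import *
for n in("top","scene","wrist"):
    c=cam(n);save(c,n+"9")
    for t,z in(("lid",.114),("canister",0),("spool1",.02),("spindle1",.02)):
        print(n,t,[(round(r["score"],2),ray(c,r["centre"],z)[:2].round(4).tolist()) for r in bot.place_of(n,t)[:3]])
a=cv2.imread("pics/scene9.png")[180:340,140:460];b=cv2.imread("pics/wrist9.png")
cv2.imwrite("pics/fin.png",np.vstack([cv2.resize(a,(640,320)),cv2.resize(b[:300],(640,280))]))
o=bot.get_obs();print(o["eef_pos"],o["clock"])
E
```

```text
clock: 39.37
eef_pos: [0.6373, 0.0577, 0.0325]
tool_rot: [0.203, 0.979, -0.0, -0.0]
ft_force: [0.0, -1.4, -0.6]
grip_width: 0.0545
grasp_force: 63.8
clock: 40.2
eef_pos: [0.5383, 0.0415, 0.2441]
tool_rot: [0.202, 0.979, 0.001, 0.002]
ft_force: [0.5, 0.3, 0.5]
grip_width: 0.0853
grasp_force: 0.0
clock: 40.53
eef_pos: [0.4779, 0.0395, 0.2628]
tool_rot: [0.203, 0.979, 0.0, 0.002]
ft_force: [0.3, 0.8, -0.5]
grip_width: 0.0848
grasp_force: 0.0
top lid [(0.88, [0.4899, 0.2947])]
top canister [(0.77, [0.4825, 0.2987])]
top spool1 [(0.56, [0.6324, -0.1212]), (0.25, [0.6802, 0.3552])]
top spindle1 [(0.94, [0.631, 0.0546]), (0.69, [0.6246, -0.1272])]
scene lid [(0.81, [0.4838, 0.3039]), (0.55, [0.7534, -0.2128])]
scene canister [(0.74, [0.4861, 0.2958])]
scene spool1 [(0.76, [0.635, -0.1143]), (0.74, [0.644, 0.0636]), (0.66, [0.7154, -0.3088])]
scene spindle1 [(0.76, [0.6307, -0.125]), (0.69, [0.623, -0.0499]), (0.69, [0.6438, 0.0638])]
wrist lid []
wrist canister [(0.98, [0.4861, 0.2971])]
wrist spool1 [(0.72, [0.6329, -0.1194]), (0.62, [0.6394, 0.0611]), (0.49, [0.6315, -0.0274])]
wrist spindle1 [(0.74, [0.6341, -0.0289])]
[0.47820439 0.03950974 0.26125777] 41.2833
```

View pics/fin.png

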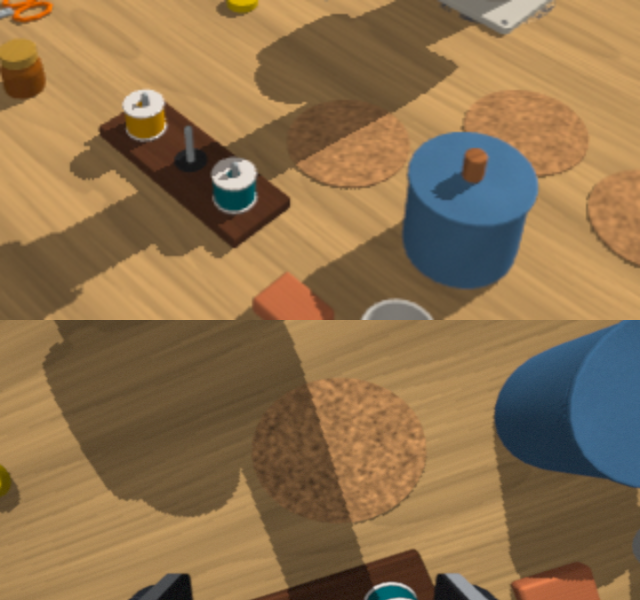

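Both spools sit fully down with the spindle tips showing above them. The lid is closed and level, and no loose red spool appears in any view. Handing in.

```bash
python3 -c "
from workcell import bot;print(bot.job_done())"
```

```text
the job is handed in; nothing more can be done
None
```

I handed the job in at about 41 s on the robot's clock: all three cores are in the canister with the lid level and closed, and both loose spools (mustard and teal) are fully down on the end spindles; no red spool was loose, and the verdict was not shown.

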